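Shift the bench mixer drive into third

ROBOT

A 6-joint arm with a two-finger parallel gripper is mounted at the origin on a cart in front of the work surface, level with it; the furniture and walls round the work are solid. World frame = base frame: x ahead of the robot, y to its left, z up, the work surface at z = 0. Lengths are in m, angles in degrees, forces in N, time in s.
With the tool pointing down it reaches from about 0.35 to 0.875 m from the base axis. Payload 4.2 kg.
Tool frame: the origin (TCP) lies between the finger pads; the fingertips stand 8 mm ahead of it and the grasp point (between the pads) lies 11 mm behind it; x points along the fingers, y is the direction in which the jaws open and shut, and the axes are right-handed (so a half turn about x gives the same grasp; the last joint's range is limited). The gripper opens to 87 mm and grips with 3 to 60 N. Pads are 19 mm wide; open, the fingers measure 117 mm over their backs; the gripper's body (75 mm by 190 mm) begins 51 mm behind the grasp point.
Start: joints at [91.02, 22.042, 0.453, 0, -68.411, -14.817], TCP at [0.149, 0.607, 0.231] pointing down, gripper open.
Joint ranges: [-179.83, 179.83], [-69.29, 118.12], [-61.27, 80.66], [-181.25, 117.63], [-171.15, -9.14], [-177.46, 177.46]. Speed limits (degrees/s): [159.86, 159.86, 180, 180, 180, 180].

INTERFACE

Orientations are given as a 3x3 rotation matrix whose columns are the frame's x, y, z axes.
In Python, from station import r gives the robot as it stands. The module is installed in compiled form; this text tells all that it offers.
- The arm moves only by the tool move_arm, never from a script. Its argument "increments" is one flat list of numbers, 7 for each row, row after row: the turn, a rotation vector about the tool's x, y, z in degrees, then the shift along the tool's x, y, z in m, then the finger opening in m, from 0 to 0.087. A call has 1 to 12 rows; each row is the pose to reach, as a shift and turn from the pose commanded when the call began, along the tool's axes at that moment; what a row does not reach only later rows make up. A row lasts 1/12 s, in which the tool goes at most 41.7 mm and 7.16 degrees, less where a joint would pass 70% of its speed; a pose out of reach is approached as far as the arm can. A call with a gripper value outside its range is refused whole. The fingers move at their own pace and stop on an object; the grip force is fixed at half the most. Time passes only in rows, so rows that repeat a pose let the fingers close. It gives the time, the measured TCP pose, the force and the opening at its end, in the units of the state.
- r.sense(): the state, without advancing time (a new reading comes with each control period).
- r.capture(name): name is "side" or "top" or "wrist"; returns the picture (480x640x3 uint8, red, green, blue); there is no depth.
- r.calibration(name): a dict with "fx", "fy", "cx", "cy" (pixels), "rvec" (rotation vector, rad) and "tvec" (3), from world to camera coordinates, as OpenCV has them; the wrist camera has in their place "tool_from_camera" (4x4, takes a point from camera to tool coordinates, whose origin is the TCP and whose axes are the tool frame's). Camera axes: x right, y down, z forward; pixel columns grow to the right and rows downward; lengths in m; the calibration is good to about 2 mm. The wrist camera is an equidistant fisheye: a pixel r from the principal point sees the ray r / f radians off the axis. A picture is of the moment at which its call begins: read the wrist's pose just before it. calibration takes no time and is no camera call.
- r.finish_job(): hands the job in, once; it reports no verdict.
The state is a dict: "time_s": time; "joints": joint angles; "joint_velocities": joint speeds; "effort": joint torques, N m; "tcp_pos": TCP position; "ee_rot": TCP orientation; "wrist_force": force on the tool from outside, world axes, zero at the start; "moment": the same for the moment, N m; "gripper_width": opening from 0.0 (shut) to 1.0 (fully open).
Only numpy, scipy, OpenCV 4.12 (cv2) and the standard library are available. Lean on these libraries where they do the work, as an engineer would, in place of code of your own. Each camera call takes 0.05 s, during which the arm holds its last target.

TASK

The mixer drive's gear lever stands in second. With the closed fingertips or the outside of the fingers, push its square grip forward to neutral, across to the right, then fully forward into the third slot (three dots), never dipping into first or fourth. Only push: do not pinch the lever or force it, leave the glassware and the rest alone, and finish with the lever let go.

Things in the scene. Friction and masses are not known exactly. Their poses are not given: they have to be found in the camera images.
- drive_unit: bench mixer drive: grey box 170 mm (its x) by 160 mm (its y), fixed to the worktop. Origin: centre of its underside, on the worktop. Its x axis points forward, away from the robot (turned by up to 0.35 rad), y to its left, z up. A round output coupling sticks out of its right side to y = -124 mm, 39 to 71 mm above the worktop.
- gate_plate: aluminium top plate of the drive, 110 x 100 mm, its top 110 mm up; same origin and axes as drive_unit. H gate: two slots 15 mm wide along x, at y = +20 (left) and y = -20 mm (right), from x = -27 to +27 mm, joined by a cross channel 18 mm wide along y at x = 0. Black dots number the slot ends: 1 forward left, 2 near left, 3 forward right, 4 near right.
- grip: upright square black grip of the gear lever, 30 mm across over its four red push pads, 80 mm tall. This origin is the lever's pivot, 20 mm above the worktop at the drive's centre (it only tilts); z runs up the lever. The grip runs from 105 to 185 mm along the lever; the 10 mm steel rod under it passes through the gate 90 mm above the pivot and cannot cross the plate.
- grip_center (a point): centre of the grip, 145 mm along the lever from its pivot
- slot3_mouth (a point): where the lever's axis crosses the top of the plate when it is home at the forward end of the third slot (three dots): x = +22, y = -20, z = 110 mm in the drive unit's frame
- lever_across (a joint): sideways lean of the lever, rad, about the drive unit's x axis through the pivot: -0.22 in the left slots, +0.22 in the right slots (plus leans to the unit's right). It turns with light friction and stays where it is left; about 1 N at the grip moves it.
- lever_fore (a joint): fore and aft lean of the lever, rad, about the sideways-tilted y axis: plus leans forward. -0.24 at the near end of a slot, 0 in the middle of the cross channel, +0.24 at the forward end of a slot. It can cross sideways only within about 0.04 of 0. There is no detent or spring: it stays where it is left; about 1 N moves it.
- pad_back: red push pad on the back face of the grip (robot side), 20 mm wide, 70 mm tall, standing 2.5 mm proud, its face 15 mm from the lever's axis. This origin is the lever's pivot, as for grip
- pad_front: red push pad on the front face of the grip (far side), 20 mm wide, 70 mm tall, standing 2.5 mm proud, its face 15 mm from the lever's axis. This origin is the lever's pivot, as for grip
- pad_left: red push pad on the left face of the grip (left side), 20 mm wide, 70 mm tall, standing 2.5 mm proud, its face 15 mm from the lever's axis. This origin is the lever's pivot, as for grip
- pad_right: red push pad on the right face of the grip (right side), 20 mm wide, 70 mm tall, standing 2.5 mm proud, its face 15 mm from the lever's axis. This origin is the lever's pivot, as for grip
- flask_pink: bystander, loose: conical glass flask with pink contents, 69 mm wide, 108 mm tall; origin at its underside
- amber_bottle: bystander, loose: amber bottle with black cap, 40 mm wide, 82 mm tall; origin at its underside
- vial_1: bystander, loose: clear vial with black cap, 25 mm wide, 58 mm tall; origin at its underside
- vial_2: bystander, loose: clear vial with black cap, 25 mm wide, 58 mm tall; origin at its underside
- beaker_b: bystander, loose: small glass beaker, 56 mm wide, 61 mm tall; origin at its underside
- pipette_bulb: bystander, loose: red rubber pipette bulb, lying, 91 mm long; origin at its underside

How it is judged:
By the outcome, as a careful person would: the job done as asked, in the order asked, and still so for the second after the job is handed in, with the robot touching nothing.
It also fails if it takes over 58 s, if anything falls off the work surface, if the arm or the gripper's body presses on something with over 40 N, if the wrist force passes 120 N, or if a joint passes its speed limit or range.

## Working session

There is one attempt and no reset: what is moved stays moved. The work goes in short steps, Python scripts to look and compute and a tool call to move; the robot and the scene stay as the last step left them, time stands still between calls to the robot, and variables do not carry over. Pictures are saved under pics/ and viewed, and the job is handed in when it is done.

Besides the shell and the picture viewer there is one more tool, called after ">>>" as name(argument=value, ...), one argument or row to a line, values as JSON. move_arm: Moves the arm, as the interface text tells. Its arguments: {"type":"object","properties":{"increments":{"type":"array","items":{"type":"number"}}},"required":["increments"]}

```bash
mkdir -p pics
python3 - <<'E'
from station import r
import cv2
s=r.sense()
for k,v in s.items(): print(k,v)
for n in ["side","top","wrist"]:
    cv2.imwrite(f"pics/a_{n}.png",r.capture(n)[:,:,::-1]); print(n,r.calibration(n))
E
```

```text
time_s 0.0
joints [ 9.10223339e+01  2.20923330e+01  3.79129501e-01 -2.73352720e-02
 -6.84107781e+01 -1.48167769e+01]
joint_velocities [-0.01066605  0.00013833 -0.03491893 -0.01866441 -0.04689171 -0.02736479]
effort [ 7.34167406e-04 -3.90665174e+01  1.87408054e+01  4.22005177e+00
  1.10649460e-02 -1.85468666e-04]
tcp_pos [0.14887162 0.6064099  0.22944287]
ee_rot [[-4.04942259e-04 -2.38609766e-01 -9.71115449e-01]
 [-2.17141708e-03 -9.71113030e-01  2.38610077e-01]
 [-9.99997560e-01  2.20531997e-03 -1.24876617e-04]]
wrist_force [-1.08346803 -0.29630058  0.0714553 ]
moment [-0.01823407 -0.00155727 -0.06066945]
gripper_width 0.9976608055497076
side {'fx': 470.89888915201095, 'fy': 470.89888915201095, 'cx': 314.9404045131405, 'cy': 242.2633081870695, 'rvec': array([ 2.31698545,  0.57326263, -0.24184057]), 'tvec': array([-0.69133068,  0.07516126,  0.95032081])}
top {'fx': 488.23196923285656, 'fy': 488.23196923285656, 'cx': 318.09328863489725, 'cy': 242.79035855333296, 'rvec': array([ 2.12299783, -2.13325643,  0.10149776]), 'tvec': array([0.3248761 , 0.61305355, 0.89206348])}
wrist {'fx': 371.64829954431775, 'fy': 371.64829954431775, 'cx': 325.0477144590183, 'cy': 242.62049763282545, 'tool_from_camera': array([[ 1.10796390e-03, -2.68103579e-01,  9.63389456e-01,
        -1.55031157e-01],
       [ 9.99999384e-01,  2.37132015e-04, -1.08407589e-03,
        -7.04098886e-04],
       [ 6.21941426e-05,  9.63390064e-01,  2.68103676e-01,
        -7.23442004e-02],
       [ 0.00000000e+00,  0.00000000e+00,  0.00000000e+00,
         1.00000000e+00]])}
```

View pics/a_side.png

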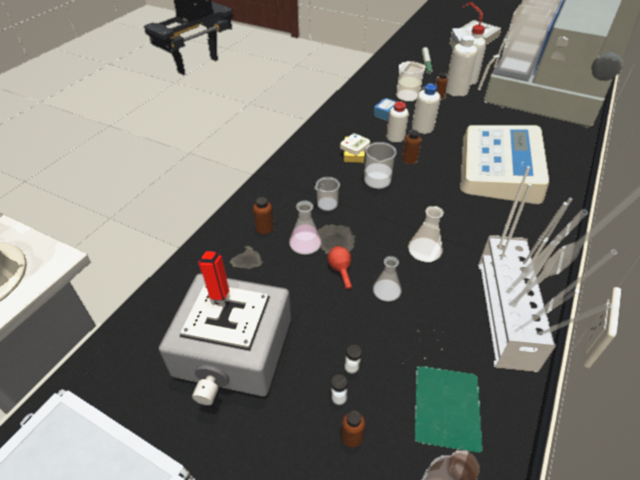

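View pics/a_top.png

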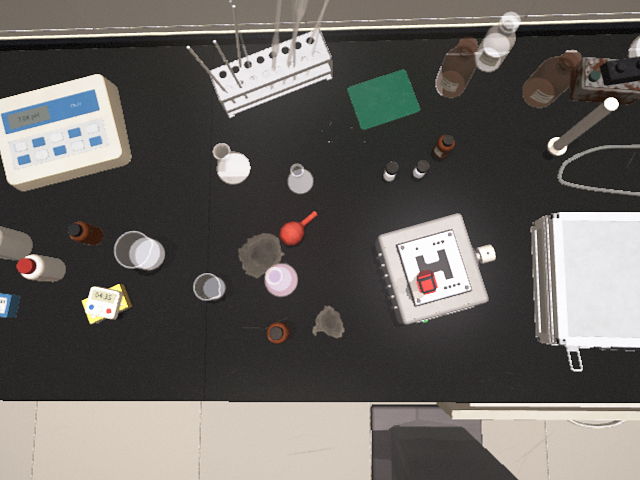

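View pics/a_wrist.png

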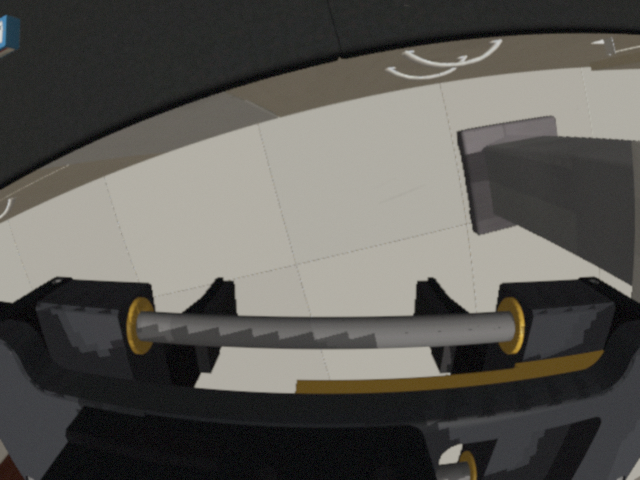

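The side view shows the drive at about (228,335) with the red grip at (213,275). The top view shows the drive at about (433,268) with the grip at (427,283), in the near-left slot. I'll zoom in.

Run:
```python
import cv2
a=cv2.imread('pics/a_top.png')[200:340,360:510]; cv2.imwrite('pics/b_top.png',cv2.resize(a,None,fx=4,fy=4,interpolation=cv2.INTER_CUBIC))
a=cv2.imread('pics/a_side.png')[240:410,150:310]; cv2.imwrite('pics/b_side.png',cv2.resize(a,None,fx=3.5,fy=3.5,interpolation=cv2.INTER_CUBIC))
```

```text
(no output)
```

View pics/b_top.png

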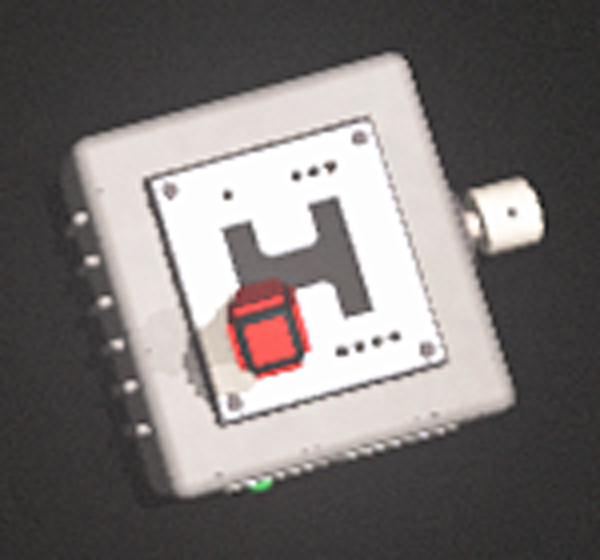

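View pics/b_side.png

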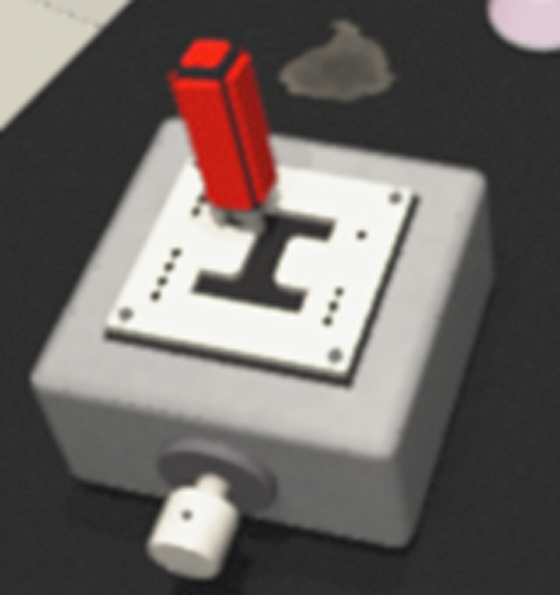

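```bash
cat > h.py <<'E'
from station import r
import cv2, numpy as np
def cam(n):
    c=r.calibration(n); K=np.array([[c['fx'],0,c['cx']],[0,c['fy'],c['cy']],[0,0,1]]); R=cv2.Rodrigues(c['rvec'])[0]; return K,R,np.array(c['tvec'])
def ray(n,p):
    K,R,t=cam(n); d=R.T@np.linalg.solve(K,[p[0],p[1],1]); return -R.T@t, d/np.linalg.norm(d)
def plane(n,p,z):
    o,d=ray(n,p); return o+d*(z-o[2])/d[2]
def tri(p,q):
    Ps=[K@np.c_[R,t] for K,R,t in (cam('top'),cam('side'))]
    X=cv2.triangulatePoints(*Ps,np.array(p,float),np.array(q,float)).ravel(); return X[:3]/X[3]
def proj(n,X):
    K,R,t=cam(n); v=K@(R@np.array(X)+t); return v[:2]/v[2]
E
python3 - <<'E'
from h import *
T=lambda x,y:(360+(x+.5)/4-.5,200+(y+.5)/4-.5)
S=lambda x,y:(150+(x+.5)/3.5-.5,240+(y+.5)/3.5-.5)
# plate corners + screws
P={'FL':(T(150,180),S(415,195)),'FR':(T(369,120),S(350,378)),'NR':(T(443,356),S(107,331)),'sFL':(T(169,190),S(396,197)),'sFR':(T(360,137),S(335,355)),'sNR':(T(427,348),S(125,314))}
for k,(a,b) in P.items(): print(k,tri(a,b).round(4),plane('top',a,.11).round(4),plane('side',b,.11).round(4))
FL,FR,NR=[tri(*P[k]) for k in('FL','FR','NR')]
print(np.linalg.norm(FL-FR),np.linalg.norm(FR-NR),(FL+NR)/2)
for A,B in((plane('top',T(220,422),.11),FL),):pass
c=[plane('top',T(*x),.11) for x in((150,180),(369,120),(443,356),(220,422))]
print('top ctr',np.mean(c,0)); f=(c[0]+c[1]-c[2]-c[3]);print('yaw',np.arctan2(f[1],f[0])); l=c[0]+c[3]-c[1]-c[2];print(np.arctan2(-l[0],l[1]),np.linalg.norm(f)/2,np.linalg.norm(l)/2)
# box outer top corners
print('grip top', tri(T(272,338),S(208,55)))
print('base proj',proj('top',[0,0,0]))
E
```

```text
FL [0.602 0.177 0.107] [0.6017 0.1775 0.11  ] [0.6033 0.175  0.11  ]
FR [0.629  0.079  0.1068] [0.6281 0.0794 0.11  ] [0.6309 0.0779 0.11  ]
NR [0.5219 0.0498 0.1071] [0.5227 0.0514 0.11  ] [0.5226 0.0478 0.11  ]
sFL [0.5968 0.1692 0.1114] [0.5972 0.1692 0.11  ] [0.5959 0.1699 0.11  ]
sFR [0.6198 0.0839 0.1118] [0.6204 0.0837 0.11  ] [0.6187 0.0844 0.11  ]
sNR [0.5256 0.0582 0.1117] [0.5262 0.0582 0.11  ] [0.524  0.0585 0.11  ]
0.10167322169166829 0.11101972027405223 [0.56195309 0.11340665 0.10702869]
top ctr [0.56165342 0.11445856 0.11      ]
yaw 0.2571129893364658
0.2728795447407103 0.11012835462682967 0.10185163343143946
grip top [0.52603413 0.14189186 0.20100989]
base proj [495.9000278  578.31843412]
```

```bash
cat >> h.py <<'E'
C=np.array([.5613,.1138]); YAW=.265
cy,sy=np.cos(YAW),np.sin(YAW); RU=np.array([[cy,-sy,0],[sy,cy,0],[0,0,1]])
def U(p): return RU@np.array(p)+[C[0],C[1],0]     # unit->world
def invU(p): return RU.T@(np.array(p)-[C[0],C[1],0])
def lev(a,f,L): return U(np.array([np.sin(f),-np.sin(a)*np.cos(f),np.cos(a)*np.cos(f)])*L+[0,0,.02])
E
python3 - <<'E'
from h import *
for f in(-.24,-.2,-.15,-.1,0):
    p=proj('top',lev(-.22,f,.185));q=proj('side',lev(-.22,f,.185)); p2=proj('top',lev(-.22,f,.105));q2=proj('side',lev(-.22,f,.105))
    print(f,[( (v-[360,200])*4).round() for v in(p,p2)],[((v-[150,240])*3.5).round() for v in (q,q2)])
a=cv2.imread('pics/a_top.png').astype(int)
m=((a[...,2]>150)&(a[...,1]<90)); m[:, :405]=0; m[:,445:]=0; m[:265]=0;m[300:]=0
print(invU(plane('top',(360+272/4,200+338/4),.195)))
E
```

```text
-0.24 [array([274., 381.]), array([267., 334.])] [array([174.,  52.]), array([228., 194.])]
-0.2 [array([268., 363.]), array([264., 325.])] [array([189.,  51.]), array([236., 194.])]
-0.15 [array([261., 341.]), array([261., 314.])] [array([208.,  51.]), array([247., 195.])]
-0.1 [array([254., 319.]), array([257., 302.])] [array([228.,  53.]), array([257., 196.])]
0 [array([240., 274.]), array([250., 279.])] [array([268.,  58.]), array([279., 199.])]
[-0.02750587  0.03476822  0.195     ]
```

>>> move_arm(
  increments=[-1,0,0,0,0.01,-0.01,0,-3,0,0,0,0.025,-0.026,0,-6,0,0,-0.002,0.05,-0.052,0,-9,0,0,-0.003,0.08,-0.083,0,-12,0,0,-0.005,0.11,-0.114,0,-15,0,0,-0.005,0.14,-0.145,0,-18,0,0,-0.005,0.17,-0.176,0,-21,0,0,-0.005,0.2,-0.207,0,-24,0,0,-0.005,0.23,-0.238,0,-27,0,0,-0.005,0.255,-0.264,0,-29,0,0,-0.005,0.275,-0.285,0,-29,0,0,-0.005,0.285,-0.295,0],
)

```text
time_s: 1.15
tcp_pos: [0.3683, 0.2566, 0.2355]
ee_rot: [[-0.0, 0.26, -0.966], [-0.001, -0.966, -0.26], [-1.0, 0.001, 0.001]]
wrist_force: [-0.7, -0.3, 0.0]
gripper_width: 0.173
```

>>> move_arm(
  increments=[0,0,0,0,0.01,-0.003,0,0,0,0,0,0.03,-0.009,0,0,0,0,0,0.055,-0.017,0,0,0,0,0,0.08,-0.025,0,0,0,0,0,0.105,-0.033,0,0,0,0,0,0.13,-0.041,0,0,0,0,0,0.15,-0.047,0,0,0,0,0,0.158,-0.049,0,0,0,0,0,0.158,-0.049,0,0,0,0,0,0.158,-0.049,0],
)

```text
time_s: 1.98
tcp_pos: [0.4561, 0.1205, 0.2353]
ee_rot: [[-0.0, 0.262, -0.965], [0.0, -0.965, -0.262], [-1.0, -0.0, 0.0]]
wrist_force: [-1.5, -0.1, -1.1]
gripper_width: 0.007
```

Run:
```python
from h import *
s=r.sense(); print(s['joints'].round(1),s['tcp_pos'],invU(s['tcp_pos']),s['wrist_force'],s['gripper_width'])
for n in["side","top","wrist"]:
    im=r.capture(n)[:,:,::-1]; 
    if n!='wrist': im=cv2.resize(im[120:420,100:500] if n=='side' else im[150:450,280:640],None,fx=2,fy=2)
    cv2.imwrite(f"pics/c_{n}.png",im)
```

```text
[ 34.6   6.7 -19.7  -0.  -63.6  70.6] [0.45610949 0.12049865 0.23531404] [-0.09976414  0.03401518  0.23531404] [-1.51663063 -0.13762409 -1.13791579] 0.00733994979668387
```

View pics/c_side.png

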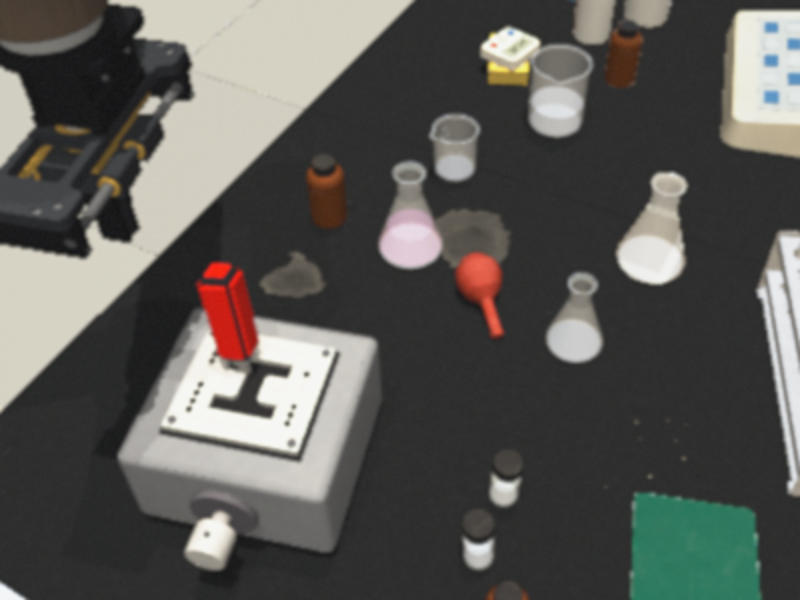

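View pics/c_top.png

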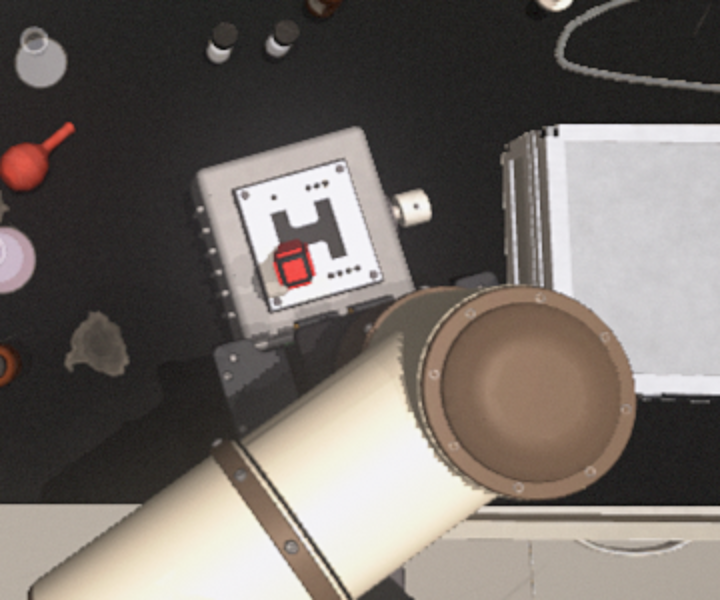

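View pics/c_wrist.png

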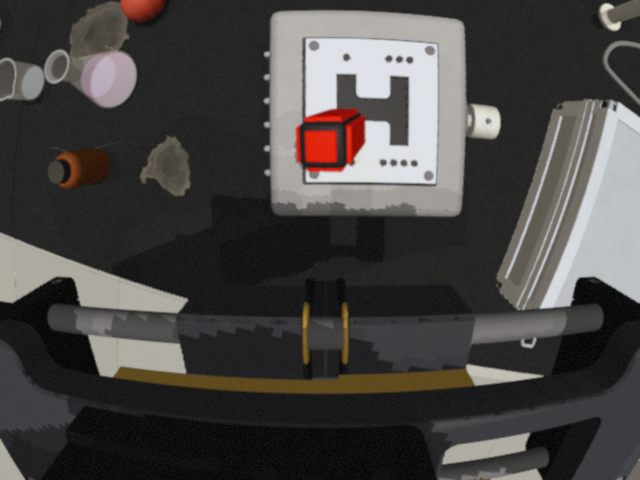

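The wrist view shows the plate square-on, with screws at about (314,46), (430,50), (428,175) and (314,175). The lever is in the near-left slot with its grip top at (324,147). I'll cross-check the unit's pose from these.

```bash
cat >> h.py <<'E'
def wray(p,s):
    c=r.calibration('wrist'); v=np.array([(p[0]-c['cx']),(p[1]-c['cy'])])/c['fx']; th=np.linalg.norm(v)
    d=np.r_[v/th*np.sin(th),np.cos(th)]; M=c['tool_from_camera']; R=np.array(s['ee_rot'])
    return np.array(s['tcp_pos'])+R@M[:3,3], R@M[:3,:3]@d
def wplane(p,z,s):
    o,d=wray(p,s); return o+d*(z-o[2])/d[2]
E
python3 - <<'E'
from h import *
s=r.sense()
for p in((314,46),(430,50),(428,175),(314,175)): print(invU(wplane(p,.11,s)).round(4))
print('plate edges',invU(wplane((303,110),.11,s)).round(4),invU(wplane((439,110),.11,s)).round(4))
print('slotR',invU(wplane((399,111),.11,s)).round(4))
print('griptop',invU(wplane((323,147),.197,s)).round(4), [invU(lev(-.22,f,.185)).round(3) for f in(-.1,-.15,-.2)])
E
```

```text
[0.0471 0.0446 0.11  ]
[ 0.048  -0.0439  0.11  ]
[-0.0506 -0.0434  0.11  ]
[-0.0521  0.0445  0.11  ]
plate edges [-0.0028  0.0526  0.11  ] [ 0.0005 -0.0509  0.11  ]
slotR [-0.0022 -0.0193  0.11  ]
griptop [-0.0297  0.0371  0.197 ] [array([-0.018,  0.04 ,  0.2  ]), array([-0.028,  0.04 ,  0.199]), array([-0.037,  0.04 ,  0.197])]
```

>>> move_arm(
  increments=[0,0,0,0.02,0.001,0,0,0,0,0,0.045,0.003,0,0,0,0,0,0.067,0.003,-0.003,0,0,0,0,0.067,0.003,-0.015,0,0,0,0,0.067,0.003,-0.03,0,0,0,0,0.067,0.003,-0.035,0,0,0,0,0.067,0.003,-0.04,0,0,0,0,0.067,0.003,-0.044,0,0,0,0,0.067,0.003,-0.048,0,0,0,0,0.067,0.003,-0.052,0,0,0,0,0.067,0.003,-0.056,0,0,0,0,0.067,0.003,-0.056,0],
)

```text
time_s: 3.13
tcp_pos: [0.5116, 0.1322, 0.1687]
ee_rot: [[0.001, 0.262, -0.965], [0.0, -0.965, -0.262], [-1.0, -0.0, -0.001]]
wrist_force: [-0.7, -0.1, 0.4]
gripper_width: 0.005
```

```bash
cat > look.py <<'E'
import sys
from h import *
s=r.sense(); print(s['time_s'],invU(s['tcp_pos']).round(4),RU.T@s['wrist_force'],s['gripper_width'])
a=r.capture('side')[240:400,150:310,::-1]; w=r.capture('wrist')[0:360,160:500,::-1]
a=cv2.resize(a,(400,400)); w=cv2.resize(w,(378,400))
cv2.imwrite(f"pics/{sys.argv[1]}.png",np.hstack([a,w]))
E
python3 look.py d1
```

```text
3.1333 [-0.0432  0.0307  0.1687] [-0.74945112  0.09252502  0.43039585] 0.005141677947072198
```

View pics/d1.png

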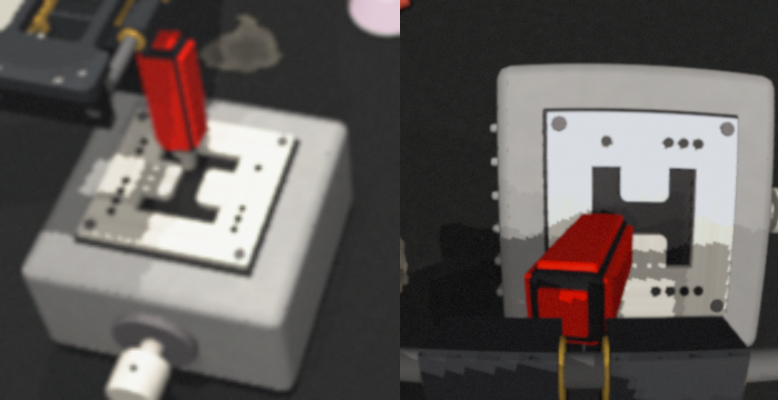

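The lever is in contact or nearly so. The grip top is at (168,42) in the side view and the lever is still in the left slot. I'll continue towards neutral, stopping slightly short to measure.

>>> move_arm(
  increments=[0,0,0,0,0,-0.003,0,0,0,0,0,0,-0.006,0,0,0,0,0,0,-0.009,0,0,0,0,0,0,-0.012,0,0,0,0,0,0,-0.015,0,0,0,0,0,0,-0.015,0],
)

```text
time_s: 3.73
tcp_pos: [0.5262, 0.1361, 0.1685]
ee_rot: [[0.0, 0.262, -0.965], [-0.0, -0.965, -0.262], [-1.0, 0.0, -0.0]]
wrist_force: [0.3, -0.1, 1.0]
gripper_width: 0.006
```

```bash
python3 look.py d2
```

```text
3.7333 [-0.028   0.0307  0.1685] [ 0.2480561  -0.21675622  1.00745183] 0.006007287579830238
```

View pics/d2.png

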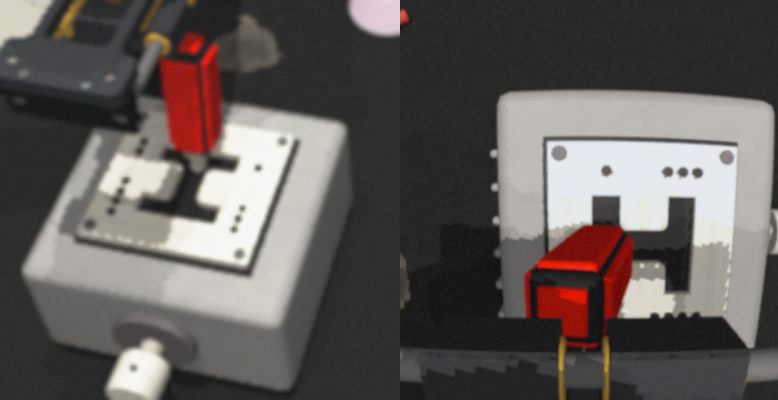

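Run:
```python
from h import *
for a in(-.22,-.19):
  for f in(-.06,-.03,0,.03):
    q=proj('side',lev(a,f,.185));q2=proj('side',lev(a,f,.105)); print(a,f,((q-[150,240]+.5)*2.5).round(1),((q2-[150,240]+.5)*2.5).round(1))
```

```text
-0.22 -0.06 [175.3  39.9] [191.  141.7]
-0.22 -0.03 [183.8  41. ] [195.6 142.3]
-0.22 0 [192.4  42.4] [200.2 143.1]
-0.22 0.03 [201.   43.9] [204.8 144. ]
-0.19 -0.06 [171.8  45.1] [189.2 144.8]
-0.19 -0.03 [180.4  46.3] [193.8 145.4]
-0.19 0 [189.   47.6] [198.4 146.2]
-0.19 0.03 [197.7  49.2] [203.  147.1]
```

Run:
```python
from h import *
a=r.capture('side')[245:315,195:265,::-1]; t=r.capture('wrist')[180:320,260:400,::-1]
cv2.imwrite("pics/d3.png",np.hstack([cv2.resize(a,(390,390),interpolation=cv2.INTER_CUBIC),cv2.resize(t,(390,390),interpolation=cv2.INTER_CUBIC)]))
```

```text
(no output)
```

View pics/d3.png

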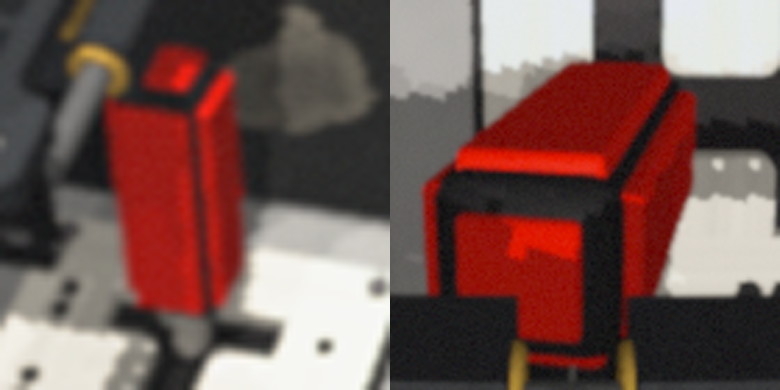

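Run:
```python
from h import *
print('rod',[invU(plane('side',(229.5,y),z)).round(4) for y,z in((305.1,.113),(307.8,.11))])
print('slot edges cross channel in side', )
s=r.sense()
# wrist: front top edge of grip pad + top plane
W=lambda x,y:(260+(x+.5)/2.786-.5,180+(y+.5)/2.786-.5)
for p in((455,165),(610,170),(440,350),(600,350),(520,280)): print(invU(wplane(W(p[0]-390,p[1]),.2025,s)).round(4))
```

```text
rod [array([0.0019, 0.0134, 0.113 ]), array([0.0026, 0.0103, 0.11  ])]
slot edges cross channel in side
[0.0119 0.0462 0.2025]
[0.0113 0.0273 0.2025]
[-0.0128  0.049   0.2025]
[-0.0127  0.0283  0.2025]
[-0.003   0.0385  0.2025]
```

Both views put the fore lean at about 0 (within 0.01). Next I'll back off, go round to the left side and look again.

>>> move_arm(
  increments=[0,0,0,0,0,0.004,0,0,0,0,0,0,0.015,0,0,0,0,0,0,0.03,0,0,0,0,0,-0.012,0.03,0,0,0,0,0,-0.032,0.03,0,0,0,0,0,-0.052,0.03,0,0,0,0,0,-0.064,0.03,0,0,0,0,0,-0.064,0.018,0,0,0,0,0,-0.064,0,0,0,0,0,0,-0.064,-0.018,0,0,0,0,0,-0.064,-0.027,0,0,0,0,0,-0.064,-0.027,0],
)

```text
time_s: 4.93
tcp_pos: [0.5361, 0.2055, 0.1681]
ee_rot: [[0.0, 0.262, -0.965], [-0.0, -0.965, -0.262], [-1.0, 0.0, -0.0]]
wrist_force: [0.4, 1.0, 0.9]
gripper_width: 0.001
```

```bash
python3 look.py e1
```

```text
4.9333 [-0.0003  0.0951  0.1681] [0.69074263 0.83124516 0.87531487] 0.000885538430316036
```

View pics/e1.png

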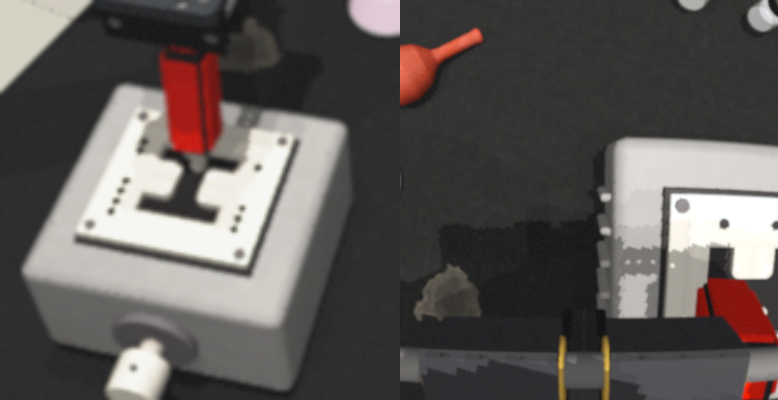

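The lever hasn't moved, and the tool is on its left. I'll push right in two stages.

>>> move_arm(
  increments=[0,0,0,0,0.005,0,0,0,0,0,0,0.012,0,0,0,0,0,0,0.018,0,0,0,0,0,0,0.022,0,0,0,0,0,0,0.026,0,0,0,0,0,0,0.03,0,0,0,0,0,0,0.034,0,0,0,0,0,0,0.038,0,0,0,0,0,0,0.042,0,0,0,0,0,0,0.046,0,0,0,0,0,0,0.05,0,0,0,0,0,0,0.05,0,0],
)

```text
time_s: 6.03
tcp_pos: [0.5481, 0.1559, 0.1685]
ee_rot: [[0.0, 0.262, -0.965], [-0.0, -0.965, -0.262], [-1.0, 0.0, -0.0]]
wrist_force: [0.5, 0.9, 0.5]
gripper_width: 0.008
```

```bash
python3 look.py e2
```

```text
6.0333 [-0.0017  0.0441  0.1685] [0.77192899 0.77221005 0.49269872] 0.007612788083756617
```

View pics/e2.png

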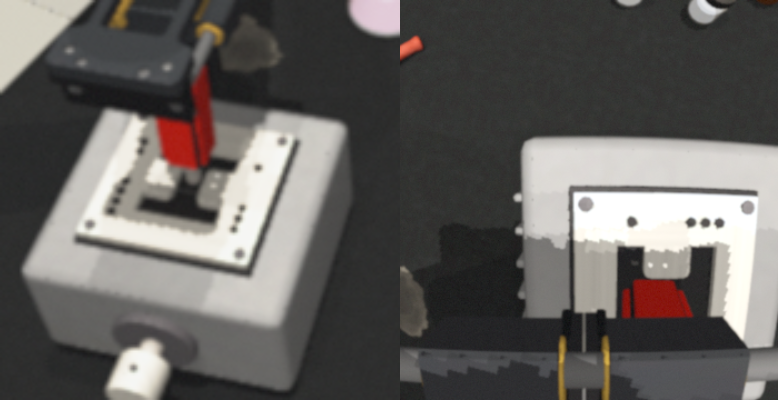

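The lever is entering the cross channel with low force, so I'll continue.

>>> move_arm(
  increments=[0,0,0,0,0.004,0,0,0,0,0,0,0.008,0,0,0,0,0,0,0.012,0,0,0,0,0,0,0.016,0,0,0,0,0,0,0.02,0,0,0,0,0,0,0.024,0,0,0,0,0,0,0.028,0,0,0,0,0,0,0.032,0,0,0,0,0,0,0.036,0,0,0,0,0,0,0.04,0,0,0,0,0,0,0.04,0,0],
)

```text
time_s: 7.05
tcp_pos: [0.5585, 0.1172, 0.1684]
ee_rot: [[-0.0, 0.261, -0.965], [-0.0, -0.965, -0.261], [-1.0, 0.0, 0.0]]
wrist_force: [0.2, 0.5, -0.0]
gripper_width: 0.006
```

```bash
python3 look.py e3
```

```text
7.05 [-0.0018  0.004   0.1684] [ 0.29783406  0.42257172 -0.04591826] 0.005752046391214093
```

View pics/e3.png

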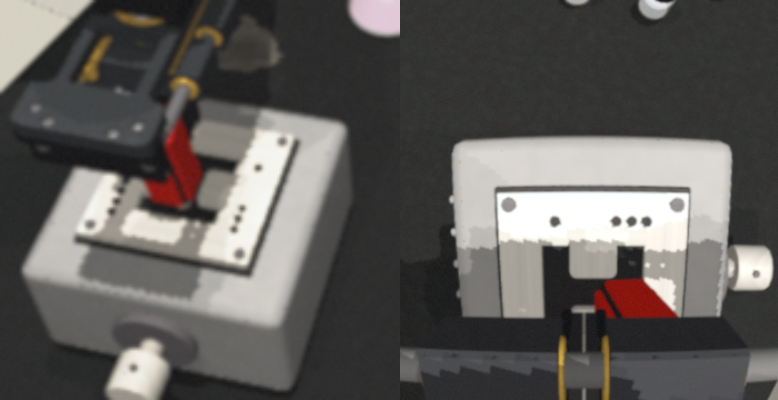

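>>> move_arm(
  increments=[0,0,0,0,0.0015,0,0,0,0,0,0,0.003,0,0,0,0,0,0,0.004,0,0,0,0,0,0,0.004,0,0],
)

```text
time_s: 7.48
tcp_pos: [0.5594, 0.114, 0.1684]
ee_rot: [[-0.0, 0.262, -0.965], [-0.0, -0.965, -0.262], [-1.0, -0.0, 0.0]]
wrist_force: [-0.8, 0.9, 0.6]
gripper_width: 0.006
```

```bash
python3 look.py e4
python3 - <<'E'
from h import *
for a in(.18,.22,.25):
    q=proj('side',lev(a,0,.105)); q2=proj('side',lev(a,0,.185)); print(a,((q-[150,240]+.5)*2.5).round(1),((q2-[150,240]+.5)*2.5).round(1))
a=r.capture('side')[255:335,190:270,::-1];cv2.imwrite("pics/e5.png",cv2.resize(a,(480,480),interpolation=cv2.INTER_CUBIC))
E
```

```text
7.4833 [-0.0018  0.0007  0.1684] [-0.51724657  1.09824546  0.64465541] 0.0059067175101125075
0.18 [177.  194.6] [146.8 134.4]
0.22 [174.8 200.7] [142.4 146. ]
0.25 [173.2 205.5] [139.2 155. ]
```

View pics/e5.png

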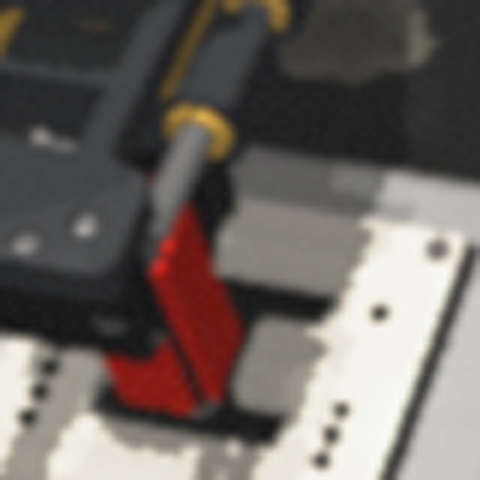

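>>> move_arm(
  increments=[0,0,0,0,0.001,0,0,0,0,0,0,0.0015,0,0,0,0,0,0,0.0015,0,0],
)

```text
time_s: 7.88
tcp_pos: [0.5599, 0.1126, 0.1685]
ee_rot: [[-0.0, 0.262, -0.965], [0.0, -0.965, -0.262], [-1.0, -0.0, 0.0]]
wrist_force: [-0.7, 1.1, -0.7]
gripper_width: 0.006
```

```bash
python3 look.py e6
```

```text
7.8833 [-0.0017 -0.0008  0.1685] [-0.40067818  1.22795043 -0.66962458] 0.005955837911143004
```

View pics/e6.png

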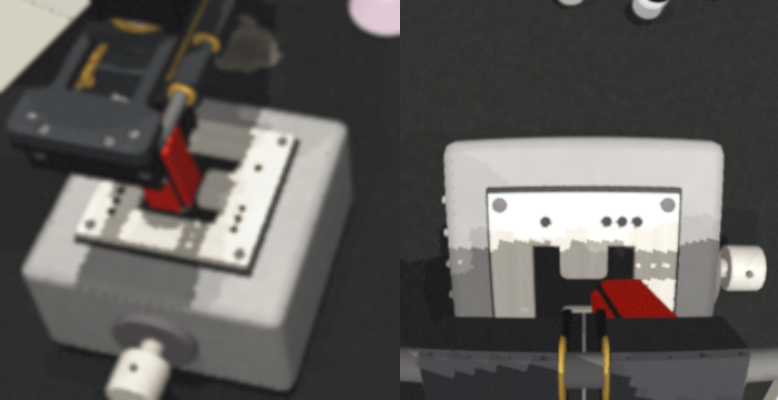

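>>> move_arm(
  increments=[0,0,0,0,-0.004,0,0,0,0,0,0,-0.015,0,0,0,0,0,0,-0.03,0,0,0,0,0,0,-0.03,0.012,0,0,0,0,0,-0.03,0.03,0,0,0,0,0,-0.03,0.05,0,0,0,0,0,-0.03,0.062,0,0,0,0,0,-0.02,0.062,0,0,0,0,0,0,0.062,0,0,0,0,0,0.02,0.062,0,0,0,0,0,0.031,0.062,0,0,0,0,0,0.031,0.062,0],
)

```text
time_s: 8.98
tcp_pos: [0.5089, 0.0652, 0.1686]
ee_rot: [[0.0, 0.26, -0.966], [-0.0, -0.966, -0.26], [-1.0, 0.0, -0.0]]
wrist_force: [0.1, -0.0, 0.7]
gripper_width: 0.003
```

```bash
python3 look.py f1
python3 - <<'E'
from h import *
a=r.capture('side')[255:335,190:270,::-1];t=r.capture('wrist')[150:320,250:420,::-1]
cv2.imwrite("pics/f2.png",np.hstack([cv2.resize(a,(390,390),interpolation=cv2.INTER_CUBIC),cv2.resize(t,(390,390),interpolation=cv2.INTER_CUBIC)]))
E
```

```text
8.9833 [-0.0633 -0.0332  0.1686] [ 0.0781885  -0.06101949  0.689912  ] 0.0027487449066306894
```

View pics/f1.png

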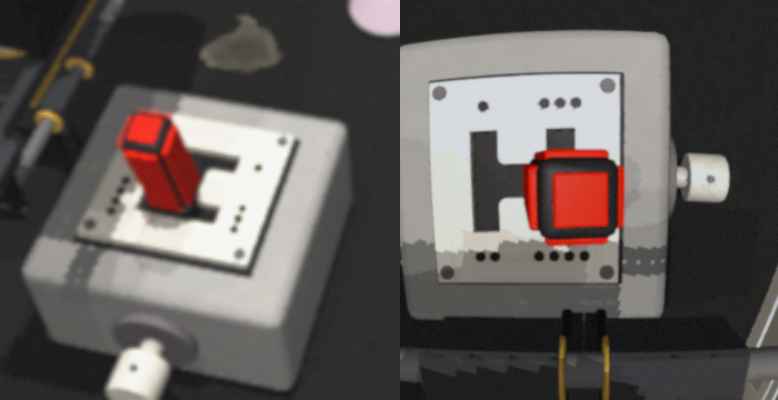

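View pics/f2.png

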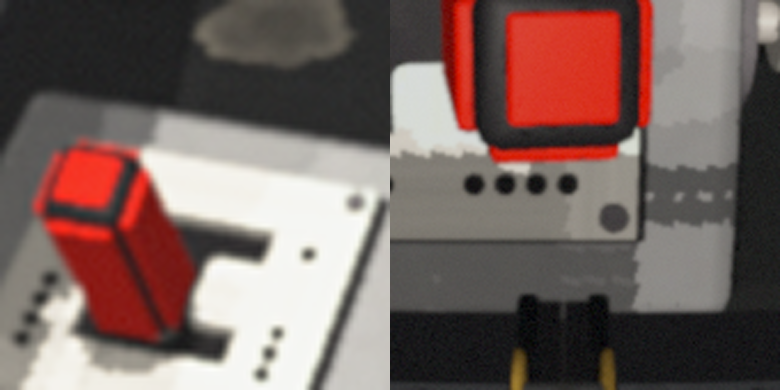

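Run:
```python
from h import *
s=r.sense(); 
print(invU(wplane((322.8,178.2),.2005,s)).round(4))
for a,f in((.18,0),(.22,0),(.25,0),(.22,-.03)): print(a,f,invU(lev(a,f,.185)).round(4),((proj('side',lev(a,f,.185))-[190,255]+.5)*4.875).round(0))
# slot 3 wall reference in wrist pic: edges of right slot
g=lambda x,y:(160+(x-400)/378*340,y*.9)
for p in(g(546,130),g(575,130),g(471,180),g(498,132)): print(invU(wplane(p,.11,s)).round(4))
```

```text
[-0.0026 -0.0294  0.2005]
0.18 0 [ 0.     -0.0331  0.202 ] [ 91. 189.]
0.22 0 [-0.     -0.0404  0.2005] [ 83. 212.]
0.25 0 [-0.     -0.0458  0.1992] [ 76. 229.]
0.22 -0.03 [-0.0055 -0.0404  0.2005] [ 65. 208.]
[ 0.0239 -0.0109  0.11  ]
[ 0.0238 -0.0257  0.11  ]
[-0.001   0.0291  0.11  ]
[0.0237 0.014  0.11  ]
```

Both views show the lever in neutral but only at about 0.17 rad across, because the closed fingers are narrower (17 mm) than I assumed. I'll go back and push another 6-7 mm right.

>>> move_arm(
  increments=[0,0,0,0,-0.015,0,0,0,0,0,0,-0.035,0,0,0,0,0,0,-0.055,0,0,0,0,0,0,-0.063,0,0,0,0,0,0,-0.063,-0.015,0,0,0,0,0,-0.063,-0.035,0,0,0,0,0,-0.063,-0.055,0,0,0,0,0,-0.063,-0.062,0,0,0,0,0,-0.055,-0.062,0,0,0,0,0,-0.045,-0.062,0,0,0,0,0,-0.036,-0.062,0,0,0,0,0,-0.034,-0.062,0],
)

```text
time_s: 10.18
tcp_pos: [0.5585, 0.1136, 0.1686]
ee_rot: [[-0.001, 0.261, -0.965], [-0.0, -0.965, -0.261], [-1.0, 0.0, 0.001]]
wrist_force: [-0.9, -0.0, -0.2]
gripper_width: 0.003
```

>>> move_arm(
  increments=[0,0,0,0,0.002,0,0,0,0,0,0,0.004,0,0,0,0,0,0,0.006,0,0,0,0,0,0,0.006,0,0],
)

```text
time_s: 10.52
tcp_pos: [0.5604, 0.1095, 0.1687]
ee_rot: [[-0.0, 0.262, -0.965], [0.0, -0.965, -0.262], [-1.0, -0.0, 0.0]]
wrist_force: [-0.5, -0.3, -0.1]
gripper_width: 0.008
```

```bash
python3 look.py g1
```

```text
10.5167 [-0.002  -0.0039  0.1687] [-0.54963199 -0.13899091 -0.1101396 ] 0.008080680791511812
```

View pics/g1.png

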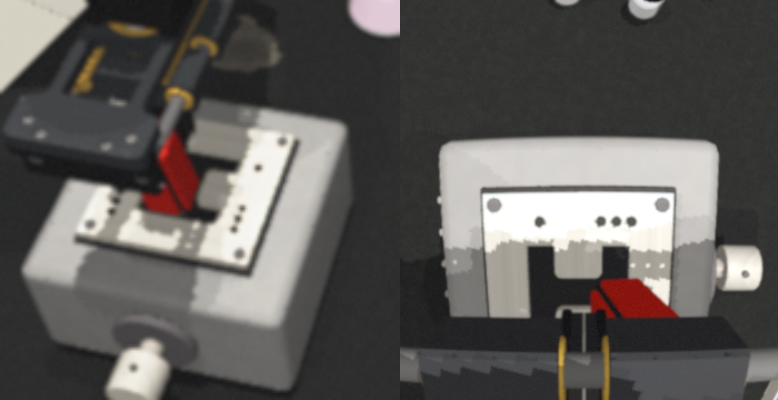

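>>> move_arm(
  increments=[0,0,0,0,0.0015,0,0,0,0,0,0,0.003,0,0,0,0,0,0,0.004,0,0,0,0,0,0,0.004,0,0],
)

```text
time_s: 10.95
tcp_pos: [0.5618, 0.1058, 0.1685]
ee_rot: [[0.0, 0.262, -0.965], [0.0, -0.965, -0.262], [-1.0, -0.0, -0.0]]
wrist_force: [-0.6, 0.7, -0.3]
gripper_width: 0.006
```

```bash
python3 look.py g2
```

```text
10.95 [-0.0016 -0.0078  0.1685] [-0.39510994  0.80439803 -0.3224129 ] 0.005748202396975745
```

Now I'll go back round behind the lever and check.

>>> move_arm(
  increments=[0,0,0,0,-0.004,0,0,0,0,0,0,-0.015,0,0,0,0,0,0,-0.032,0,0,0,0,0,0,-0.034,0.012,0,0,0,0,0,-0.034,0.03,0,0,0,0,0,-0.034,0.05,0,0,0,0,0,-0.034,0.062,0,0,0,0,0,-0.02,0.062,0,0,0,0,0,0,0.062,0,0,0,0,0,0.015,0.062,0,0,0,0,0,0.024,0.062,0,0,0,0,0,0.024,0.062,0],
)

```text
time_s: 12.05
tcp_pos: [0.5083, 0.0658, 0.1686]
ee_rot: [[0.0, 0.261, -0.965], [-0.0, -0.965, -0.261], [-1.0, 0.0, -0.0]]
wrist_force: [-0.1, 0.8, -0.0]
gripper_width: 0.006
```

```bash
python3 look.py g3
python3 - <<'E'
from h import *
a=r.capture('side')[255:335,190:270,::-1];t=r.capture('wrist')[50:220,250:420,::-1]
cv2.imwrite("pics/g4.png",np.hstack([cv2.resize(a,(390,390),interpolation=cv2.INTER_CUBIC),cv2.resize(t,(390,390),interpolation=cv2.INTER_CUBIC)]))
E
```

```text
12.05 [-0.0637 -0.0324  0.1686] [ 0.07924024  0.79337193 -0.04674939] 0.005733846124320662
```

View pics/g4.png

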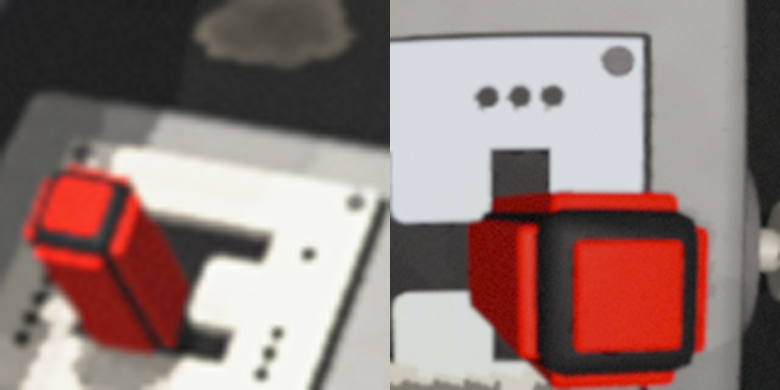

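The lever leans about 0.21 rad right and is in line with the right slot (side-view grip top at (80,207)). Next I'll push forward, with a check midway.

>>> move_arm(
  increments=[0,0,0,0,0,-0.01,0,0,0,0,0,0,-0.022,0,0,0,0,0,0,-0.03,0,0,0,0,0,0,-0.034,0,0,0,0,0,0,-0.037,0,0,0,0,0,0,-0.04,0,0,0,0,0,0,-0.043,0,0,0,0,0,0,-0.046,0,0,0,0,0,0,-0.049,0,0,0,0,0,0,-0.052,0,0,0,0,0,0,-0.052,0],
)

```text
time_s: 13.17
tcp_pos: [0.559, 0.0803, 0.1686]
ee_rot: [[0.001, 0.262, -0.965], [0.0, -0.965, -0.262], [-1.0, 0.0, -0.001]]
wrist_force: [-0.7, -0.3, 0.4]
gripper_width: 0.004
```

```bash
python3 look.py i1
```

```text
13.1667 [-0.011  -0.0318  0.1686] [-0.79253563 -0.12701205  0.44182847] 0.0043300129878495915
```

View pics/i1.png

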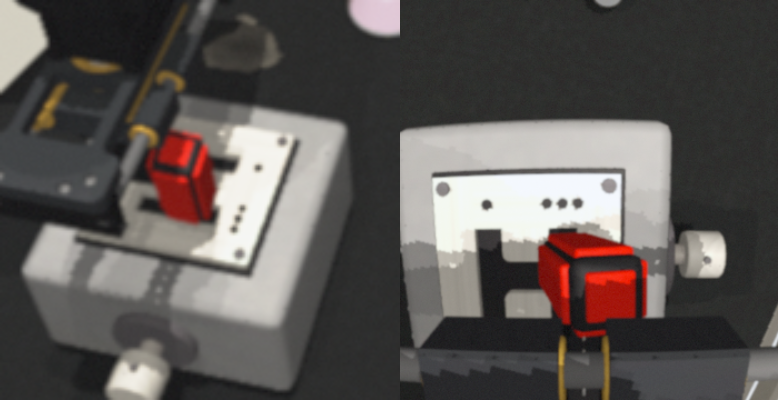

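The lever is moving into slot 3 with little force. I'll carry on to the end.

>>> move_arm(
  increments=[0,0,0,0,0,-0.003,0,0,0,0,0,0,-0.006,0,0,0,0,0,0,-0.009,0,0,0,0,0,0,-0.012,0,0,0,0,0,0,-0.014,0,0,0,0,0,0,-0.016,0,0,0,0,0,0,-0.016,0],
)

```text
time_s: 13.85
tcp_pos: [0.5743, 0.0844, 0.1685]
ee_rot: [[0.0, 0.262, -0.965], [-0.0, -0.965, -0.262], [-1.0, 0.0, -0.0]]
wrist_force: [-0.2, -0.6, -0.4]
gripper_width: 0.008
```

```bash
python3 look.py i2
python3 - <<'E'
from h import *
for f in(.18,.21,.24,.26):
  for a in(.21,.23):
    q=proj('side',lev(a,f,.105)); q2=proj('side',lev(a,f,.185)); print(f,a,((q-[150,240]+.5)*2.5).round(1),((q2-[150,240]+.5)*2.5).round(1))
E
```

```text
13.85 [ 0.0048 -0.0318  0.1685] [-0.35872831 -0.47680481 -0.36289908] 0.008261109111180444
0.18 0.21 [204.5 205.7] [200.2 155.6]
0.18 0.23 [203.5 208.8] [198.2 161.5]
0.21 0.21 [209.5 207. ] [209.8 158.1]
0.21 0.23 [208.5 210.1] [207.8 163.9]
0.24 0.21 [214.4 208.4] [219.3 160.7]
0.24 0.23 [213.4 211.4] [217.4 166.5]
0.26 0.21 [217.7 209.3] [225.7 162.5]
0.26 0.23 [216.7 212.3] [223.8 168.3]
```

View pics/i2.png

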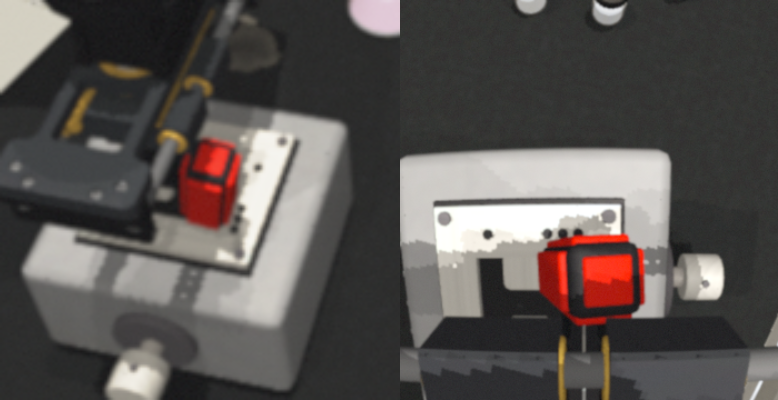

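Fore lean is about 0.22, nearly home. I'll creep the last few mm and watch the force.

>>> move_arm(
  increments=[0,0,0,0,0,-0.001,0,0,0,0,0,0,-0.002,0,0,0,0,0,0,-0.002,0],
)

```text
time_s: 14.2
tcp_pos: [0.5758, 0.0848, 0.1686]
ee_rot: [[-0.0, 0.262, -0.965], [-0.0, -0.965, -0.262], [-1.0, 0.0, 0.0]]
wrist_force: [-1.2, -0.7, 0.1]
gripper_width: 0.007
```

>>> move_arm(
  increments=[0,0,0,0,0,-0.001,0,0,0,0,0,0,-0.001,0],
)

```text
time_s: 14.37
tcp_pos: [0.5764, 0.085, 0.1684]
ee_rot: [[-0.001, 0.262, -0.965], [-0.0, -0.965, -0.262], [-1.0, 0.0, 0.001]]
wrist_force: [-0.8, 0.1, 0.5]
gripper_width: 0.006
```

```bash
python3 look.py i3
```

```text
14.3667 [ 0.0071 -0.0318  0.1684] [-0.73077276  0.31361287  0.4659744 ] 0.006006286265122284
```

View pics/i3.png

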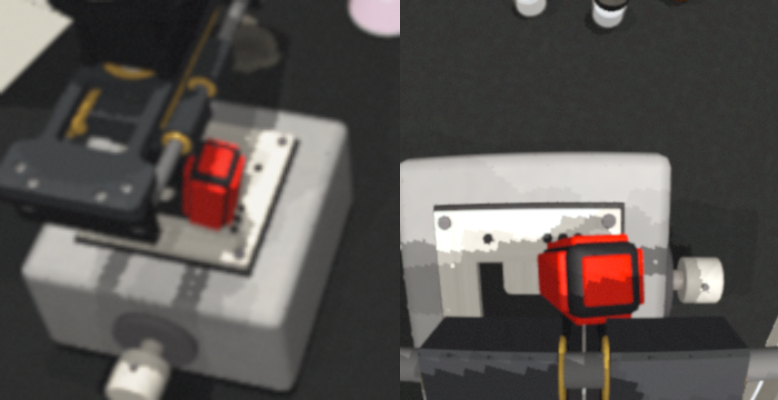

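>>> move_arm(
  increments=[0,0,0,0,0,-0.001,0,0,0,0,0,0,-0.001,0,0,0,0,0,0,-0.001,0],
)

```text
time_s: 14.72
tcp_pos: [0.577, 0.0851, 0.1683]
ee_rot: [[-0.002, 0.262, -0.965], [-0.0, -0.965, -0.262], [-1.0, 0.0, 0.002]]
wrist_force: [-3.4, 0.3, 0.7]
gripper_width: 0.004
```

>>> move_arm(
  increments=[0,0,0,0,0,-0.001,0,0,0,0,0,0,-0.001,0,0,0,0,0,0,-0.001,0],
)

```text
time_s: 14.97
tcp_pos: [0.5775, 0.0852, 0.1682]
ee_rot: [[-0.003, 0.262, -0.965], [-0.001, -0.965, -0.262], [-1.0, 0.0, 0.003]]
wrist_force: [-4.7, -1.3, 1.6]
gripper_width: 0.006
```

The force is rising (3.4, then 4.7 N) while the advance shrinks, so the lever is at the end stop. I'll back off and lift clear.

>>> move_arm(
  increments=[0,0,0,0,0,0.004,0,0,0,0,0,0,0.015,0,0,0,0,0,0,0.035,0,0,0,0,0,0,0.06,0,0,0,0,0,0,0.085,0,0,0,0,-0.02,0,0.095,0,0,0,0,-0.05,0,0.095,0,0,0,0,-0.07,0,0.095,0,0,0,0,-0.07,0,0.095,0,0,0,0,-0.07,0,0.095,0],
)

```text
time_s: 15.8
tcp_pos: [0.4886, 0.0614, 0.2406]
ee_rot: [[0.007, 0.262, -0.965], [0.003, -0.965, -0.262], [-1.0, -0.001, -0.007]]
wrist_force: [-0.8, -0.4, 0.2]
gripper_width: 0.009
```

```bash
python3 look.py k1
python3 - <<'E'
from h import *
a=r.capture('side')[255:335,190:270,::-1];t=r.capture('wrist')[0:220,220:440,::-1]
cv2.imwrite("pics/k2.png",np.hstack([cv2.resize(a,(390,390),interpolation=cv2.INTER_CUBIC),cv2.resize(t,(390,390),interpolation=cv2.INTER_CUBIC)]))
for f in (.22,.24,.26): print(f,((proj('side',lev(.22,f,.185))-[190,255]+.5)*4.875).round(0), invU(lev(.22,f,.185)).round(4))
cv2.imwrite("pics/k3.png",r.capture('top')[:,:,::-1])
E
```

```text
15.8 [-0.0838 -0.0315  0.2406] [-0.90661444 -0.19577795  0.18944419] 0.008832414749119541
0.22 [218. 243.] [ 0.0404 -0.0394  0.1962]
0.24 [231. 246.] [ 0.044  -0.0392  0.1954]
0.26 [243. 249.] [ 0.0476 -0.039   0.1945]
```

View pics/k2.png

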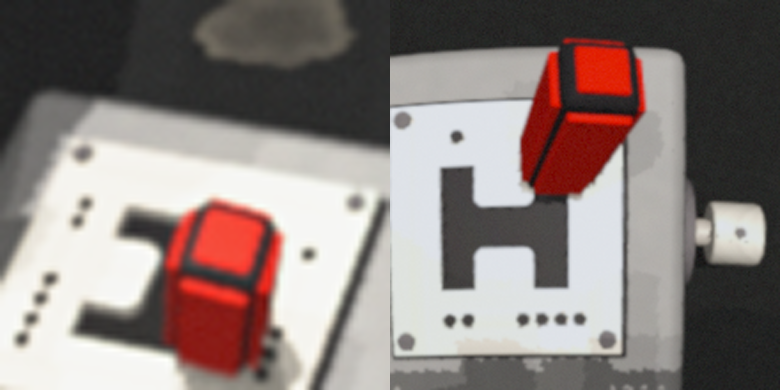

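View pics/k3.png

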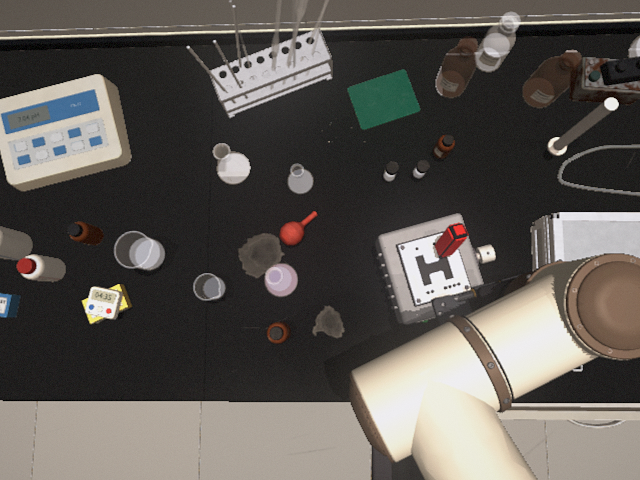

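The side view puts the grip top at (230,242), against (231,246) predicted for fore 0.24, so the lever is home in slot 3. The bystanders haven't moved and the gripper is clear.

```bash
python3 -c "
from station import r
print(r.finish_job())"
```

```text
the job is handed in; nothing more can be done
None
```

The lever is home in the third slot and let go, and the job is handed in at about 16 s of the 58 s allowed. I pushed it only with the closed fingers: forward to neutral, right across the channel, then forward until it met the end stop.

- **Final position:** the side camera put the grip top within about 4 pixels of where it should be for a fore lean of 0.24 and an across lean of 0.22. The wrist view also shows the lever at the three-dot end of the slot.
- **Forces:** the highest force I read was about 5 N, at the end stop. Elsewhere it stayed around 1 N.
- **Other items:** the flask, bottle, vials, beaker and bulb look unmoved in the top view, and the gripper ended well clear of the lever.

- **First push across fell short:** it reached only about 0.17 rad because the closed fingers are narrower than I had assumed. I saw this when I checked and pushed again to about 0.21 before going forward.
- **Camera differences:** the cameras disagreed with each other by 2–3 mm, about what the calibration allows.

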